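# Reset the bath interlock with the key pair

### The arm

A 7-joint arm with a two-finger parallel gripper is mounted at the origin on a cart in front of the work surface, level with it; the furniture and walls round the work are solid. World frame = base frame: x ahead of the robot, y to its left, z up, the work surface at z = 0. Lengths are in m, angles in rad, forces in N, time in s.
With the tool pointing down it reaches from about 0.35 to 0.9 m from the base axis. Payload 7.2 kg.
Tool frame: the origin (TCP) lies on the centre line of the jaws, within the pads' length; the fingertips stand 17 mm ahead of it and the grasp point (between the pads) lies 2 mm behind it; z points along the fingers, y is the direction in which the jaws open and shut (so a half turn about z gives the same grasp; the last joint's range is limited). The gripper opens to 88 mm and grips with 3 to 60 N. Pads are 20 mm wide; open, the fingers measure 115 mm over their backs; the gripper's body (75 mm by 178 mm) begins 61 mm behind the grasp point.
Start: joints at [-1.316, 0.411, -0.013, 1.596, 0.006, 1.134, -0.082], TCP at [0.198, 0.593, 0.24] pointing down, gripper open.
Joint ranges: [-2.95, 2.95], [-0.29, 1.99], [-1.47, 1.44], [0.14, 2.54], [-1.03, 4.17], [0.13, 1.85], [-2.86, 2.86]. Speed limits (rad/s): [2.39, 2.39, 3.01, 3.01, 3.14, 3.14, 3.14].

### API

Orientations are given as a unit quaternion [w, x, y, z].
In Python, from rig import arm, camera, ticket gives the robot as it stands.
- The arm moves only by the tool drive_tool, never from a script. Its argument "targets" is text: rows parted by semicolons, each of 7 numbers parted by spaces: the shift along the tool's x, y, z in mm, then the turn, a rotation vector about the tool's x, y, z in degrees, then the opening, from 0 (shut) to 1 (fully open). In form: tx ty tz rx ry rz gripper; .... A call has 1 to 8 rows; each row is the pose to reach, as a shift and turn from the pose commanded when the call began, along the tool's axes at that moment; what a row does not reach only later rows make up. A row lasts 1/8 s, in which the tool goes at most 62.5 mm and 10.7 degrees, less where a joint would pass 70% of its speed; a pose out of reach is approached as far as the arm can. A call with a gripper value outside its range is refused whole. The fingers move at their own pace and stop on an object; "force" is the grip in N (left out, the last holds). Time passes only in rows, so rows that repeat a pose let the fingers close. It gives the time, the measured TCP pose, the force and the opening at its end, in the units of the state.
- arm.state(): the state, without advancing time (a new reading comes with each control period).
- camera(name): name is "scene" or "top"; returns a dict with "frame" (384x512x3 uint8, red, green, blue), "K" (3x3 intrinsics, pixels), "T" (4x4, takes a point from camera to world coordinates). Camera axes: x right, y up, looking along -z (the intrinsics and any distortion apply to the point x, -y, -z); pixel columns grow to the right and rows downward; lengths in m; the calibration is good to about 2 mm. A picture is of the moment at which its call begins. There is no depth.
- ticket.finish_job(): hands the job in, once; it reports no verdict.
The state is a dict: "clock": time; "joint_pos": joint angles; "joint_velocities": joint speeds; "tau": joint torques, N m; "position": TCP position; "eef_rot": TCP orientation; "contact_force": force on the tool from outside, world axes, zero at the start; "moment": the same for the moment, N m; "width": finger opening in m.
Only numpy, scipy, OpenCV 4.12 (cv2) and the standard library are available. Lean on these libraries where they do the work, as an engineer would, in place of code of your own. Each camera call takes 0.05 s, during which the arm holds its last target. There are 200 camera calls.

### The job

The bath's interlock has tripped: on the reset station with the green guard, push the guard back with the fingertips until it is fully open, then press the two green keys under it together, one fingertip on each, hold both fully down for at least three seconds, and let go, leaving the guard open. Never press one of the keys alone. Grasp and lift nothing, leave the yellow station alone, and do not disturb the things standing around.

Things in the scene. Friction and masses are not known exactly. Their poses are not given: they have to be found in the camera images.
- green: green reset station (the station to reset): grey box 170 (x) by 150 (y) mm, top face 45 mm above the worktop, fixed, with a green stripe on its front and a green sliding guard on top that covers two keys. Origin at the centre of its underside, on the worktop; x points from its front to its rear, y to its left, z up; its front looks roughly to the robot
- green_guard_lip (a point): centre of the front face of the green guard's upright lip (100 mm wide, 20 high, 64 to 84 mm above the worktop, a ramp behind it). The face is the guard's front edge, at x = -50 mm of the station when shut; the box top before it is free. The guard is a 4 mm plate, underside 60 mm above the worktop, 60 mm deep behind the face
- green_guard (a joint): how far the green guard has slid to the rear, along its station's x, in m: 0 shut over the keys, 0.075 fully open; needs about 2 N and stays where it is left. It runs between two aluminium rails, inner faces at y = +-64 mm, tops 66 mm above the worktop
- green_left_key_top (a point): centre of the top of the green station's left key, round, green, 22 mm across, at x = -30, y = +30 mm of the station; 56 mm above the worktop when up, goes down with the key
- green_right_key_top (a point): the same for the right key, at x = -30, y = -30 mm; between the two keys stands a fixed black rib 8 mm wide, about as high as the keys
- green_left_key (a joint): travel of the left key in m: 0 up, 0.008 fully down on its stop; spring, 1.5 N to start and about 4.7 N fully down; springs back
- green_right_key (a joint): the same for the right key
- yellow: yellow reset station (the other station, to be left alone; built the same): grey box 170 (x) by 150 (y) mm, top face 45 mm above the worktop, fixed, with a yellow stripe on its front and a yellow sliding guard on top that covers two keys. Origin at the centre of its underside, on the worktop; x points from its front to its rear, y to its left, z up; its front looks roughly to the robot
- yellow_guard_lip (a point): centre of the front face of the yellow guard's upright lip (100 mm wide, 20 high, 64 to 84 mm above the worktop, a ramp behind it). The face is the guard's front edge, at x = -50 mm of the station when shut; the box top before it is free. The guard is a 4 mm plate, underside 60 mm above the worktop, 60 mm deep behind the face
- yellow_guard (a joint): how far the yellow guard has slid to the rear, along its station's x, in m: 0 shut over the keys, 0.075 fully open; needs about 2 N and stays where it is left. It runs between two aluminium rails, inner faces at y = +-64 mm, tops 66 mm above the worktop
- yellow_left_key_top (a point): centre of the top of the yellow station's left key, round, yellow, 22 mm across, at x = -30, y = +30 mm of the station; 56 mm above the worktop when up, goes down with the key
- yellow_right_key_top (a point): the same for the right key, at x = -30, y = -30 mm; between the two keys stands a fixed black rib 8 mm wide, about as high as the keys
- yellow_left_key (a joint): travel of the left key in m: 0 up, 0.008 fully down on its stop; spring, 1.5 N to start and about 4.7 N fully down; springs back
- yellow_right_key (a joint): the same for the right key
- timer_box: white digital timer, 62x62x19 mm, loose, standing on the worktop; a bystander, origin at the centre of its underside
- vial: sample vial with black cap, 26 mm across, 59 high, loose, standing on the worktop; a bystander, origin at the centre of its underside
- tin: white lidded sample tin, 58 mm across, 34 high, loose, standing on the worktop; a bystander, origin at the centre of its underside
- bulb: brown rubber pipette bulb, 81x51x50 mm, loose, standing on the worktop; a bystander, origin at the centre of its underside
- crucible: white lidded crucible, 45 mm across, 47 high, loose, standing on the worktop; a bystander, origin at the centre of its underside
- stopper: brown rubber stopper, 31 mm across, 25 high, loose, standing on the worktop; a bystander, origin at the centre of its underside

How it is judged:
By the outcome, as a careful person would: the job done as asked, in the order asked, and still so for the second after the job is handed in, with the robot touching nothing.
It also fails if it takes over 51 s, if anything falls off the work surface, if the arm or the gripper's body presses on something with over 40 N, if the wrist force passes 120 N, or if a joint passes its speed limit or range.

## Working session

There is one attempt and no reset: what is moved stays moved. The work goes in short steps, Python scripts to look and compute and a tool call to move; the robot and the scene stay as the last step left them, time stands still between calls to the robot, and variables do not carry over. Pictures are saved under pics/ and viewed, about 8 in all and at most 12, crops included, and the job is handed in when it is done.

Besides the shell and the picture viewer there is one more tool, called after "Call:" as name(argument=value, ...) on one line, values as JSON. drive_tool: Moves the arm, as the interface text tells. Its arguments: {"type":"object","properties":{"targets":{"type":"string"},"force":{"type":"number"}},"required":["targets"]}

```bash
mkdir -p pics; ls
python3 - <<'E'
from rig import arm,camera
import cv2,numpy as np
s=arm.state();print(s)
for n in("scene","top"):
    c=camera(n);cv2.imwrite(f"pics/{n}0.png",c["frame"][:,:,::-1]);np.savez(f"pics/{n}0.npz",**{k:v for k,v in c.items()});print(n,c.keys(),c["K"],c["T"])
E
```

```text
pics
{'clock': 0.0, 'joint_pos': array([-1.31622699,  0.41191178, -0.01270887,  1.59705402,  0.00562731,
        1.13428327, -0.08221973]), 'joint_velocities': array([-1.09033880e-03,  8.65195502e-04,  1.72647481e-03, -1.17487137e-03,
       -1.98151406e-03,  4.05018415e-05,  7.03476301e-05]), 'tau': array([ 2.31848408e-04, -5.87948942e+01,  6.42057806e-01, -2.91072160e+01,
       -5.37977368e-02,  1.85406004e-02,  1.61335797e-04]), 'position': array([0.19814185, 0.59225218, 0.23879759]), 'eef_rot': array([-6.02210348e-05,  1.60678255e-01,  9.87006505e-01, -8.08133176e-04]), 'contact_force': array([-0.2829002 , -0.33963821, -0.33763897]), 'moment': array([ 0.01667267,  0.00312823, -0.064506  ]), 'width': 0.08781580579578742}
scene dict_keys(['frame', 'K', 'T']) [[426.76161154   0.         255.10927003]
 [  0.         426.76161154 191.98079394]
 [  0.           0.           1.        ]] [[ 0.87983509  0.30298539 -0.3661831   0.10212926]
 [-0.47523577  0.57123643 -0.66920842 -0.76398497]
 [ 0.00641676  0.76281636  0.64658335  0.8251941 ]
 [ 0.          0.          0.          1.        ]]
top dict_keys(['frame', 'K', 'T']) [[398.83961652   0.         257.93423867]
 [  0.         398.83961652 186.48488567]
 [  0.           0.           1.        ]] [[-0.00979468  0.98723744 -0.15895379  0.32169015]
 [-0.9998999  -0.00804651  0.0116379   0.02569224]
 [ 0.01021035  0.15905186  0.98721743  1.23384048]
 [ 0.          0.          0.          1.        ]]
```

View pics/scene0.png

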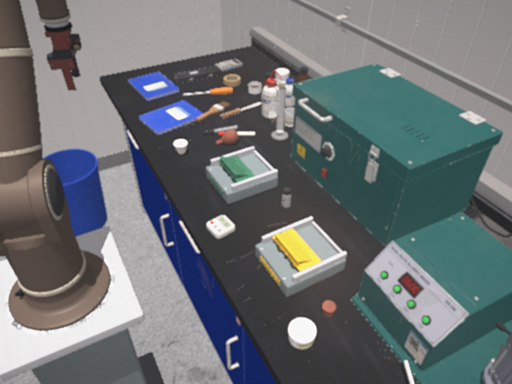

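View pics/top0.png

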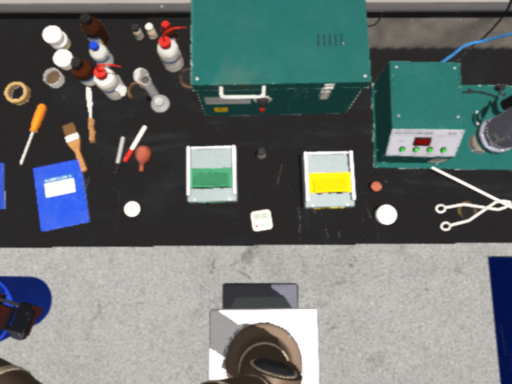

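The top view has the green station at about (212,175), its guard at (212,178), and the yellow station at (330,180). The vial is at (262,153) and the timer at (262,220). In the scene view, the green station is at (240,172).

Run:
```python
import cv2,numpy as np
a=cv2.imread("pics/top0.png")[135:215,175:255];b=cv2.imread("pics/scene0.png")[140:210,200:285]
a=cv2.resize(a,(400,400),interpolation=cv2.INTER_CUBIC);b=cv2.resize(b,(400*85//85,400*70//85),interpolation=cv2.INTER_CUBIC)
b=cv2.copyMakeBorder(b,0,400-b.shape[0],0,0,cv2.BORDER_CONSTANT)
cv2.imwrite("pics/crop1.png",np.hstack([a,b]))
```

```text
(no output)
```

View pics/crop1.png

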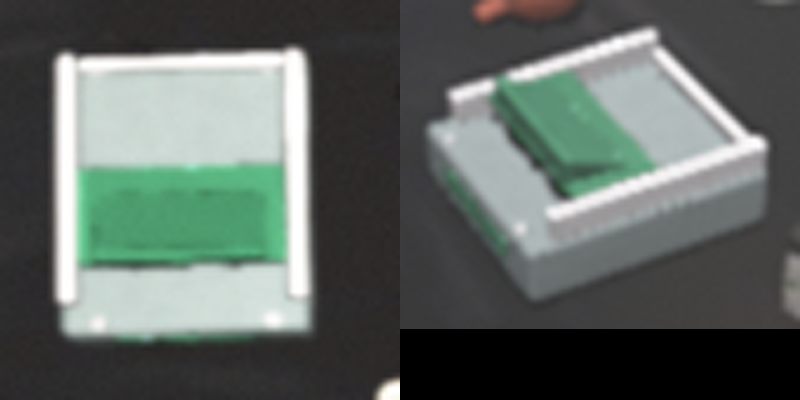

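The left crop (top view) has the rails' inner edges at u≈77 and 287. The plate's rear edge runs (80,170)–(283,164) and the box's front edge (62,336)–(311,332). The right crop (scene) shows the guard shut, with the box's front corners at (430,125) and (528,250).

```bash
cat > h.py <<'E'
import numpy as np,cv2
from scipy.spatial.transform import Rotation as R
def ray(c,uv,z):
    K,T=c["K"],c["T"];u,v=uv
    d=T[:3,:3]@np.array([(u-K[0,2])/K[0,0],-(v-K[1,2])/K[1,1],-1.])
    o=T[:3,3];return o+d*(z-o[2])/d[2]
E
python3 - <<'E'
from h import *
t=np.load("pics/top0.npz");s=np.load("pics/scene0.npz")
ct=lambda u,v:(175+(u+.5)/5-.5,135+(v+.5)/5-.5)
k=85/400;cs=lambda u,v:(200+(u-400+.5)*k-.5,140+(v+.5)*k-.5)
p=lambda n,c,uv,z:print(n,(ray(c,uv,z)*1000).round(1)[:2])
for n,uv,z in[("railL in rear",(77,72),.066),("railL in front",(76,300),.066),("railR in rear",(287,70),.066),("railR in front",(290,296),.066),
 ("boxF L",(62,336),.045),("boxF R",(311,332),.045),("plate rear L",(80,170),.064),("plate rear R",(283,164),.064),("lip top L",(92,255),.084),("lip top R",(265,250),.084)]:p(n,t,ct(*uv),z)
for n,uv,z in[("S boxF L",(430,125),.045),("S boxF R",(528,250),.045),("S plate rear R",(655,168),.064)]:p(n,s,cs(*uv),z)
# others, top view
f=t["frame"]
for n,uv,z in[("vialbase",(262,156),0),("timer",(262,220),.019),("yellow boxF L",(304,209),.045),("yellow boxF R",(355,207),.045)]:p(n,t,uv,z)
# vial via both views cap top
# colour mask of guard in the top view
hsv=cv2.cvtColor(f,cv2.COLOR_RGB2HSV);m=cv2.inRange(hsv,(60,90,60),(85,255,255));m[:160]=0;m[195:]=0;m[:,:188]=0;m[:,238:]=0
r=cv2.minAreaRect(cv2.findNonZero(m));print(r)
E
```

```text
railL in rear [625.5 215. ]
railL in front [487.1 213.2]
railR in rear [625.9  88.9]
railR in front [488.4  87. ]
boxF L [468.4 224.6]
boxF R [469.5  75.5]
plate rear L [565.8 212.5]
plate rear R [568.5  91.3]
lip top L [511.  201.5]
lip top R [513.1 100.7]
S boxF L [469.7 220.3]
S boxF R [471.9  78. ]
S plate rear R [565.3  91.2]
vialbase [618.2  -2.7]
timer [413.8   0. ]
yellow boxF L [ 443.7 -125.7]
yellow boxF R [ 448.4 -279.1]
((211.0, 177.5), (19.0, 40.0), 90.0)
```

Call:
drive_tool(targets="-40 -33 6 0 0 -2.4 0.53; -80 -67 12 0 0 -4.8 0.53; -120 -100 18 0 0 -7.2 0.53; -160 -133 24 0 0 -9.6 0.53; -200 -167 30 0 0 -12 0.53; -250 -209 37 0 0 -14.5 0.53; -300 -251 44 0 0 -17 0.53; -350 -293 51 0 0 -19.3 0.53")

```text
clock: 1.1
position: [0.433, 0.2101, 0.1895]
eef_rot: [0.0, -0.008, 1.0, 0.0]
contact_force: [0.3, 0.5, -0.9]
width: 0.0465
```

Call:
drive_tool(targets="-16 -27 15 0 0 0 0.53; -33 -54 30 0 0 0 0.53; -33 -54 58 0 0 0 0.53; -33 -54 58 0 0 0 0.53")

```text
clock: 1.6
position: [0.4647, 0.1575, 0.13]
eef_rot: [-0.002, -0.007, 1.0, -0.001]
contact_force: [-0.9, 0.4, 0.2]
width: 0.0465
```

Run:
```python
from h import *
from rig import arm,camera
s=arm.state();print(s["position"],s["eef_rot"],s["contact_force"])
o=[]
for n,(r0,r1,c0,c1)in{"scene":(120,220,190,290),"top":(125,225,165,265)}.items():
    c=camera(n);np.savez(f"pics/{n}1.npz",**c);o.append(cv2.resize(c["frame"][r0:r1,c0:c1,::-1],(400,400),interpolation=cv2.INTER_CUBIC))
cv2.imwrite("pics/c2.png",np.hstack(o))
```

```text
[0.46472002 0.15749988 0.13003163] [-1.92975203e-03 -6.64625631e-03  9.99975637e-01 -9.09858355e-04] [-0.87408442  0.37827428  0.22202435]
```

View pics/c2.png

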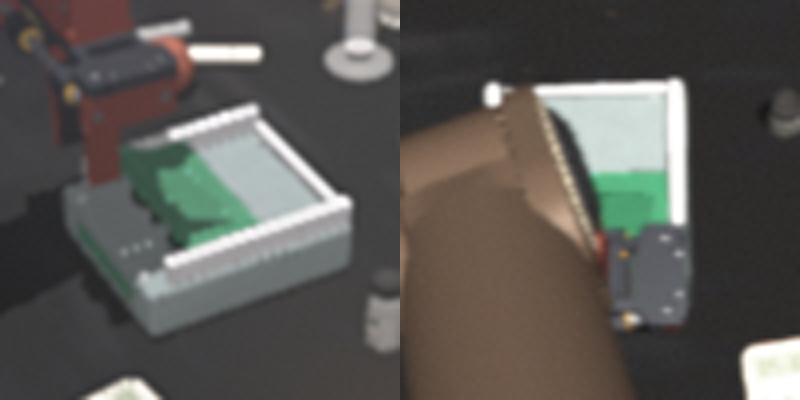

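The scene crop shows the finger above the front of the box, before the lip. The top view is partly hidden by the arm. The arm was still settling, so I'll let it settle.

Call:
drive_tool(targets="0 0 0 0 0 0 0.53; 0 0 0 0 0 0 0.53; 0 0 0 0 0 0 0.53; 0 0 0 0 0 0 0.53")

```text
clock: 2.2
position: [0.4661, 0.1585, 0.1319]
eef_rot: [0.0, -0.007, 1.0, 0.0]
contact_force: [1.2, 0.1, 0.8]
width: 0.0466
```

Call:
drive_tool(targets="-6 -9 10 0 0 0 0.53; -12 -9 25 0 0 0 0.53; -12 -9 40 0 0 0 0.53; -12 -9 45 0 0 0 0.53; -12 -9 45 0 0 0 0.53; -12 -9 45 0 0 0 0.53")

```text
clock: 2.95
position: [0.4784, 0.1497, 0.0869]
eef_rot: [0.0, -0.007, 1.0, 0.0]
contact_force: [0.3, 0.6, 0.5]
width: 0.0469
```

Run:
```python
from h import *
from rig import arm,camera
s=arm.state();print(s["position"],s["eef_rot"],s["contact_force"])
o=[]
for n,(r0,r1,c0,c1)in{"scene":(130,210,195,295),"top":(135,215,165,265)}.items():
    c=camera(n);np.savez(f"pics/{n}2.npz",**c);o.append(cv2.resize(c["frame"][r0:r1,c0:c1,::-1],(700,560) if n=="scene" else (100,80),interpolation=cv2.INTER_CUBIC))
cv2.imwrite("pics/c3.png",o[0])
```

```text
[0.47836615 0.14972232 0.086925  ] [ 2.27463235e-04 -7.10624412e-03  9.99974715e-01  1.36015038e-04] [0.27307181 0.64732586 0.53375506]
```

View pics/c3.png

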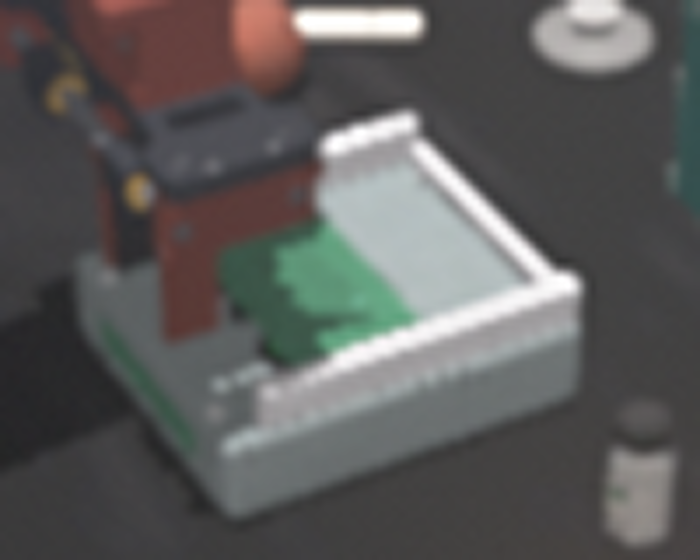

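Both fingertips stand before the lip: the left at (110,260), the right at (190,335), both over the bare box top. Now I'll push.

Call:
drive_tool(targets="-10 0 0 0 0 0 0.53; -18 0 0 0 0 0 0.53; -28 0 0 0 0 0 0.53; -38 0 0 0 0 0 0.53; -48 0 0 0 0 0 0.53; -58 0 0 0 0 0 0.53; -68 0 0 0 0 0 0.53; -78 0 0 0 0 0 0.53")

```text
clock: 4.05
position: [0.5567, 0.1508, 0.0866]
eef_rot: [-0.0, -0.007, 1.0, 0.0]
contact_force: [-1.1, 1.6, 0.5]
width: 0.0464
```

Call:
drive_tool(targets="-4 0 0 0 0 0 0.53; -8 0 0 0 0 0 0.53; -11 0 0 0 0 0 0.53; -13 0 0 0 0 0 0.53; -13 0 0 0 0 0 0.53; -13 0 0 0 0 0 0.53")

```text
clock: 4.8
position: [0.5686, 0.1507, 0.0865]
eef_rot: [-0.001, -0.007, 1.0, -0.0]
contact_force: [-4.0, -0.1, 0.8]
width: 0.0468
```

Call:
drive_tool(targets="-2 0 0 0 0 0 0.53; -4 0 0 0 0 0 0.53; -4 0 0 0 0 0 0.53; -4 0 0 0 0 0 0.53")

```text
clock: 5.3
position: [0.569, 0.1508, 0.0864]
eef_rot: [-0.004, -0.008, 1.0, -0.0]
contact_force: [-16.3, -0.9, 12.7]
width: 0.0464
```

The guard is hard on its stop: TCP stopped at x=0.569 with 16 N. Backing off to above the keys.

Call:
drive_tool(targets="10 0 -3 0 0 0 0.53; 20 0 -3 0 0 0 0.53; 30 0 -3 0 0 0 0.53; 40 0 -3 0 0 0 0.53; 47 0 -3 0 0 0 0.53; 47 0 -3 0 0 0 0.53; 47 0 -3 0 0 0 0.53; 47 0 -3 0 0 0 0.53")

```text
clock: 6.3
position: [0.5265, 0.1502, 0.0897]
eef_rot: [0.0, -0.007, 1.0, 0.0]
contact_force: [0.0, -0.1, 0.1]
width: 0.0466
```

Run:
```python
from h import *
from rig import arm,camera
s=arm.state();print(s["position"],s["eef_rot"],s["contact_force"])
c=camera("scene");np.savez("pics/scene3.npz",**c);cv2.imwrite("pics/c4.png",cv2.resize(c["frame"][130:210,195:295,::-1],(700,560),interpolation=cv2.INTER_CUBIC))
# expected crop pixels of key tops and tips
T=np.linalg.inv(c["T"]);K=c["K"]
def pj(p):
    q=T[:3,:3]@p+T[:3,3];return np.round([(K[0,0]*q[0]/-q[2]+K[0,2]-195)*7+3,(K[1,1]*-q[1]/-q[2]+K[1,2]-130)*7+3])
for y in(.18,.12):print("key",pj(np.array([.525,y,.056])),"tip",pj(np.array([s["position"][0],s["position"][1]+y-.15,s["position"][2]-.017])))
```

```text
[0.52651529 0.15021943 0.08965746] [ 1.27020319e-04 -6.96611934e-03  9.99975728e-01  2.07836530e-05] [ 0.02742715 -0.07190649  0.13052884]
key [234. 249.] tip [236. 217.]
key [297. 326.] tip [299. 292.]
```

View pics/c4.png

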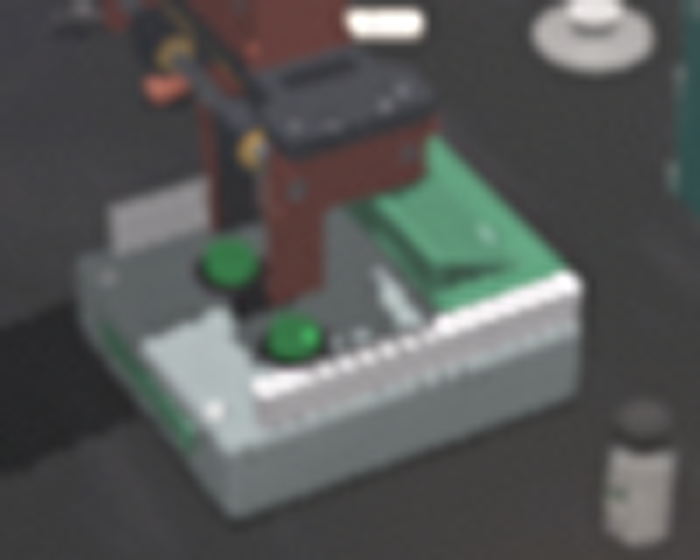

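The guard is fully back. The keys are at (230,258) and (295,333), directly below the fingertips. The keys and tips share the same small shift from prediction, so they're aligned with each other. Pressing.

Call:
drive_tool(targets="1 0 6 0 0 0 0.53; 1 0 12 0 0 0 0.53; 1 0 18 0 0 0 0.53; 1 0 23 0 0 0 0.53; 1 0 27 0 0 0 0.53; 1 0 27 0 0 0 0.53; 1 0 27 0 0 0 0.53")

```text
clock: 7.22
position: [0.5252, 0.1501, 0.0651]
eef_rot: [0.0, -0.007, 1.0, 0.0]
contact_force: [-10.2, -3.5, 31.2]
width: 0.0467
```

On the stops: TCP z = 0.0651 as predicted, 31 N against 9.4 N of springs. Checking the balance, then holding.

Run:
```python
from h import *
from rig import arm,camera
s=arm.state();print(s["position"],s["eef_rot"],s["contact_force"],s["moment"])
c=camera("scene");cv2.imwrite("pics/c5.png",cv2.resize(c["frame"][130:210,195:295,::-1],(700,560),interpolation=cv2.INTER_CUBIC))
```

```text
[0.52516096 0.15014989 0.06507835] [ 7.10725521e-05 -6.90077667e-03  9.99976108e-01  3.96349074e-04] [-10.18857438  -3.53956942  31.16715083] [-0.70031114  2.38027744 -0.03002126]
```

View pics/c5.png

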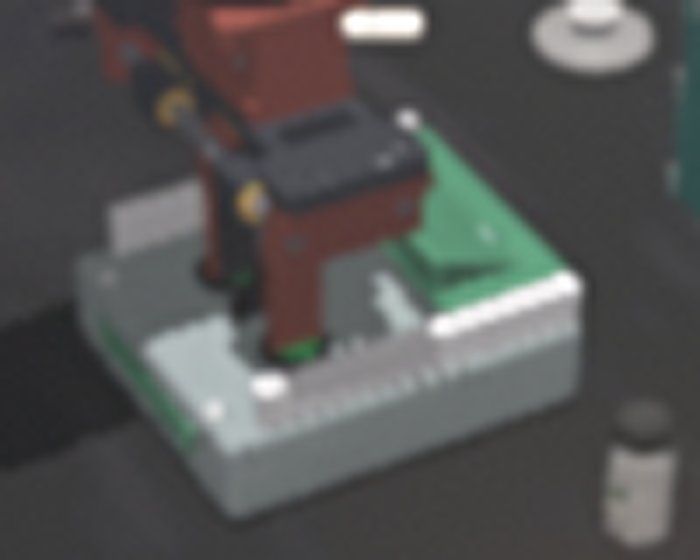

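Call:
drive_tool(targets="0 0 0 0 0 0 0.53; 0 0 0 0 0 0 0.53; 0 0 0 0 0 0 0.53; 0 0 0 0 0 0 0.53; 0 0 0 0 0 0 0.53; 0 0 0 0 0 0 0.53; 0 0 0 0 0 0 0.53; 0 0 0 0 0 0 0.53")

```text
clock: 8.28
position: [0.5251, 0.1502, 0.0651]
eef_rot: [0.0, -0.007, 1.0, 0.0]
contact_force: [-9.7, -2.5, 31.6]
width: 0.0467
```

The picture shows both fingertips on the keys, both keys sunk to the box and the guard open. The moment says the load is centred between the fingers to within about 4 mm, so both keys are on their stops. Holding on.

Call:
drive_tool(targets="0 0 0 0 0 0 0.53; 0 0 0 0 0 0 0.53; 0 0 0 0 0 0 0.53; 0 0 0 0 0 0 0.53; 0 0 0 0 0 0 0.53; 0 0 0 0 0 0 0.53; 0 0 0 0 0 0 0.53; 0 0 0 0 0 0 0.53")

```text
clock: 9.28
position: [0.5251, 0.1502, 0.0651]
eef_rot: [0.0, -0.007, 1.0, 0.0]
contact_force: [-9.8, -2.8, 31.1]
width: 0.0461
```

Call:
drive_tool(targets="0 0 0 0 0 0 0.53; 0 0 0 0 0 0 0.53; 0 0 0 0 0 0 0.53; 0 0 0 0 0 0 0.53; 0 0 0 0 0 0 0.53; 0 0 0 0 0 0 0.53; 0 0 0 0 0 0 0.53; 0 0 0 0 0 0 0.53")

```text
clock: 10.28
position: [0.5252, 0.1502, 0.0651]
eef_rot: [0.0, -0.007, 1.0, 0.0]
contact_force: [-9.9, -3.0, 30.5]
width: 0.0466
```

Call:
drive_tool(targets="0 0 0 0 0 0 0.53; 0 0 0 0 0 0 0.53; 0 0 0 0 0 0 0.53; 0 0 0 0 0 0 0.53; 0 0 0 0 0 0 0.53; 0 0 0 0 0 0 0.53; 0 0 0 0 0 0 0.53; 0 0 0 0 0 0 0.53")

```text
clock: 11.28
position: [0.5251, 0.1502, 0.065]
eef_rot: [0.0, -0.007, 1.0, 0.0]
contact_force: [-9.9, -2.5, 31.3]
width: 0.0466
```

Call:
drive_tool(targets="0 0 -6 0 0 0 0.53; 0 0 -14 0 0 0 0.53; 0 0 -24 0 0 0 0.53; 0 0 -45 0 0 0 0.53; 0 0 -70 0 0 0 0.53; 0 0 -100 0 0 0 0.53; 0 0 -130 0 0 0 0.53; 0 0 -130 0 0 0 0.53")

```text
clock: 12.28
position: [0.5265, 0.1506, 0.1949]
eef_rot: [0.002, -0.007, 1.0, 0.001]
contact_force: [0.5, 0.2, -0.8]
width: 0.0466
```

Call:
drive_tool(targets="40 40 0 0 0 0 0.53; 70 80 0 0 0 0 0.53; 100 120 0 0 0 0 0.53; 100 160 0 0 0 0 0.53; 100 160 0 0 0 0 0.53; 100 160 0 0 0 0 0.53")

```text
clock: 13.02
position: [0.4228, 0.3077, 0.1917]
eef_rot: [-0.001, -0.007, 1.0, -0.001]
contact_force: [-0.3, -0.1, -0.1]
width: 0.0465
```

Run:
```python
from h import *
from rig import arm,camera
s=arm.state();print(s["clock"],s["position"],s["contact_force"])
o=[]
c=camera("scene");cv2.imwrite("pics/s6.png",c["frame"][:,:,::-1]);a=cv2.resize(c["frame"][130:230,195:295,::-1],(400,400),interpolation=cv2.INTER_CUBIC)
d=camera("top");b=cv2.resize(d["frame"][125:225,165:265,::-1],(400,400),interpolation=cv2.INTER_CUBIC)
cv2.imwrite("pics/c6.png",np.hstack([a,b]))
```

```text
13.025 [0.42281389 0.30770195 0.19171559] [-0.29195327 -0.13225533 -0.12197627]
```

View pics/c6.png

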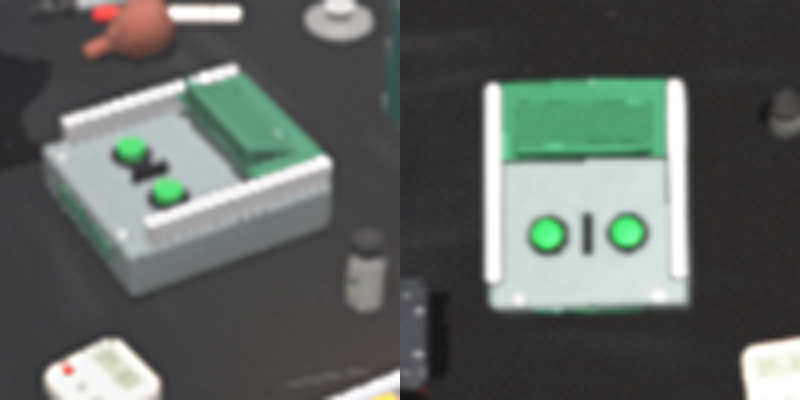

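The guard is fully back against the rear rail, both keys are up at (548,235) and (627,232), and the vial and timer are in place. Handing in.

```bash
python3 -c "
from rig import ticket
print(ticket.finish_job())"
```

```text
the job is handed in; nothing more can be done
None
```

The green station is reset and the job is handed in; the clock stood at about 13 s, against the 51 s limit.

- **Guard:** I pushed it back with the fingertips until it stopped hard, with about 16 N on the tool. The final pictures show it fully open.
- **Keys:** I pressed both together, one fingertip on each, and held them down for about 4 s at about 31 N in total. The tool height matched full key travel, and the measured moment showed the load shared about evenly. I then let go straight up.
- **Last checks:** Both keys are back up and the arm is clear, with contact force near zero. The vial and timer look unmoved. I did not re-check the other bystanders or the yellow station in the final images, but the arm never went near them.
- **Not confirmed:** The key travel itself cannot be read. That both keys were fully down and pressed at the same moment rests on tool height, force, moment and one picture taken during the press.

No check failed. The only disagreement was a 1–2 pixel offset between predicted and seen positions in the scene view, the same for the keys and the fingertips.

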